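Hang a lift-off cabinet door on its two hinge pins

TASK

The small white dish cabinet has lost its door, which stands upright in the grey slotted stand. Lift the door straight out, lower both its hinge knuckles onto the cabinet's two upright hinge pins while the door stands well open (more than 45 degrees) until it is fully seated, then swing it shut against the cabinet's stop strip and let go (it may ease back a few degrees by the hinges' play). The pins are not exactly where measured, so feel for them and never press the door against the cabinet with more than 40 N; leave the tube, beaker and timer alone.

Things in the scene. Friction and masses are not known exactly. Their poses are not given: they have to be found in the camera images.
- cabinet: White steel cabinet fixed on the bench, 100 deep (x) x 180 wide (y) x 150 high (z) mm, front open to its -x. Origin: centre of its underside. The hinge pins stand upright at its front near the +y side, on a steel strap.
- pin_nominal (a point): Nominal tip of the LOWER pin, at x -63, y 72, z 46 mm in the cabinet frame (its axes too). The pin strap sits tight in an adjusting slot, set up to 9 mm either way from here along the cabinet's y only; the setting is not measured, and this point does not show it. Pins: 8 mm thick, 16 mm long above a shoulder 15 mm wide at z 30 mm, tip edge bevelled 1 mm.
- upper_pin_nominal (a point): Nominal tip of the UPPER pin, 80 mm above the lower one, same axis, same strap, same size; its shoulder is at z 110 mm. Both pins meet their knuckles at the same moment. Bring the door in from the front at a height where its lower knuckle passes between the lower tip and the upper pin's bracket (underside z 104 mm).
- keeper (a point): Front end, underside, of a steel tongue 16 mm wide, 4 mm thick, that juts 26 mm forward over the shut door's top edge from the cabinet's top (underside z 150 mm): the door can be lowered on only while open.
- stop (a point): Middle of the face of the black rubber stop strip, 8 mm thick, 29 wide, 120 high, on the cabinet's front near its -y side: the shut door rests against it. Its face gives under the door, about 1.5 N per mm, 6 mm at most. When let go, the door may ease open again by up to about 0.1 rad, because the knuckles are loose on the pins.
- leaf: The loose door, 0.25 kg: aluminium plate 8 thick (x) x 130 wide (y) x 130 high (z) mm, a grip tab 8 x 40 x 35 mm on the middle of its top edge, and two steel knuckles on its +y edge. Origin: centre of the plate's underside. Starts upright in the stand.
- leaf_grip (a point): Centre of the door's grip tab, 147 mm above the door's underside (tab from 130 to 165 mm), 17 mm above the plate's top edge; axes as the door: x through the 8 mm thickness, y along the width toward the knuckles, z up. Shut, the door's axes equal the cabinet's; open by angle a, the door is turned by -a about z (clockwise from above).
- leaf_eye (a point): Centre of the underside of the door's LOWER knuckle: door frame x 0, y 74, z 15 mm. Knuckles: vertical rings 19 mm outside, 10.6 mm bore, 18 mm high; the upper one is 80 mm above the lower. Seated, this point lies on the pin axis at z 30 mm in the cabinet frame, the plate 15 mm clear of the bench.
- stand: Grey stand fixed on the bench, base 60 x 100 x 8 mm; origin: centre of its underside. Two cheeks 90 mm long, up to z 42 mm, leave a slot 11 mm wide along its y in which the door stands on the base, with the same axes as the stand, z up.
- tube: Bystander: upright screw-cap tube 33 mm wide, 112 high; origin under its centre.
- beaker: Bystander: glass beaker 62 wide, 71 high; origin under its centre.
- timer: Bystander: flat white bench timer 62 x 66 x 19 mm; origin under its centre.

How it is judged (in metres and radians):
On the way, in this order (a step that is already met when the one before it is completed fails the run):
1. the door is lifted clear of the stand (z of leaf_grip in the frame of stand above 0.195 m and contact force between leaf and stand below 0.1 N), for 0.1 s.
2. both knuckles are fully down on the pins with the door open by more than 0.6 rad (35 degrees) (z of leaf_eye in the frame of cabinet between 0.026 and 0.034 m and x of leaf_eye in the frame of cabinet between -0.069 and -0.057 m and y of leaf_eye in the frame of cabinet between 0.058 and 0.086 m and angle between leaf_grip's own z axis and vertical below 0.09 rad and angle between the y axis of leaf_grip and the y axis of cabinet, either way round above 0.6 rad), for 0.2 s.
At the end, for the whole second after the job is handed in: The door hangs on both pins, lower knuckle underside within 4 mm of the seated height, within 6 mm in x and 14 mm in y of the nominal pin, upright within 0.09 rad, shut within 0.15 rad of the cabinet front, at rest and released (z of leaf_eye in the frame of cabinet between 0.026 and 0.034 m and x of leaf_eye in the frame of cabinet between -0.069 and -0.057 m and y of leaf_eye in the frame of cabinet between 0.058 and 0.086 m and angle between leaf_grip's own z axis and vertical below 0.09 rad and angle between the y axis of leaf_grip and the y axis of cabinet, either way round below 0.15 rad and y of leaf_grip in the frame of cabinet below 0.03 m and linear speed of leaf below 0.02 m/s and contact force between leaf and the fingers below 0.1 N); the robot touches nothing.
It fails at once if the door is pressed or dropped on the cabinet or its pins with more than 40 N (contact force between leaf and cabinet above 40 N).
It fails at once if the tube is moved more than 20 mm or tipped (distance of tube from where it was at the start of the episode above 0.02 m or angle between tube's own z axis and vertical above 0.5 rad).
It fails at once if the beaker is moved more than 20 mm or tipped (distance of beaker from where it was at the start of the episode above 0.02 m or angle between beaker's own z axis and vertical above 0.5 rad).
It fails at once if the timer is moved more than 20 mm or tipped (distance of timer from where it was at the start of the episode above 0.02 m or angle between timer's own z axis and vertical above 0.5 rad).
It also fails if it takes over 72 s, if anything falls off the work surface, if the arm or the gripper's body presses on something with over 40 N, if the wrist force passes 120 N, or if a joint passes its speed limit or range.

ROBOT

A 6-joint arm with a two-finger parallel gripper is mounted at the origin on a cart in front of the work surface, level with it; the furniture and walls round the work are solid. World frame = base frame: x ahead of the robot, y to its left, z up, the work surface at z = 0. Lengths are in m, angles in degrees, forces in N, time in s.
With the tool pointing down it reaches from about 0.3 to 0.75 m from the base axis. Payload 8.5 kg.
Tool frame: the origin (TCP) lies on the centre line of the jaws, within the pads' length; the fingertips stand 19 mm ahead of it and the grasp point (between the pads) is the TCP (arm.nose_length is the z of the fingertips in the tool frame, in m); z points along the fingers, y is the line along which they close (so a half turn about z gives the same grasp; the last joint's range is limited). The gripper opens to 88 mm and grips with 3 to 60 N. Pads are 18 mm wide; open, the fingers measure 123 mm over their backs; the gripper's body (75 mm by 187 mm) begins 45 mm behind the grasp point.
Start: joints at [-81.033, 21.807, 74.336, -0, 83.858, -12.336], TCP at [0.2, -0.512, 0.258] pointing down, gripper open.
Joint ranges: [-178.18, 178.18], [-50.72, 133.34], [12.68, 142.11], [-81.47, 261.47], [9.98, 163.14], [-165.26, 165.26]. Speed limits (degrees/s): [136.94, 136.94, 180, 180, 180, 180].

INTERFACE

Orientations are given as a 3x3 rotation matrix whose columns are the frame's x, y, z axes.
In Python, from rig import sense, vision, workorder, arm gives the robot as it stands. The module is installed in compiled form; this text tells all that it offers.
- The arm moves only by the tool jog_arm, never from a script. Its argument "rows" is a list of rows, each a list of 7 numbers: the shift along the tool's x, y, z in mm, then the turn, a rotation vector about the tool's x, y, z in degrees, then the opening, from -1 (shut) to 1 (fully open). In form: [[x, y, z, ax, ay, az, claw], ...]. A call has 1 to 5 rows; each row shifts and turns the commanded pose from where the row before left it, along the tool's axes as they then stand; what a row does not reach is not made up. A row lasts 1/12 s, in which the tool goes at most 41.7 mm and 7.16 degrees, less where a joint would pass 70% of its speed; a pose out of reach is approached as far as the arm can. A call is refused whole if a number of a shift passes 41.7 or a number of a turn 7.16, either way. A call with a gripper value outside its range is refused whole. The fingers move at their own pace and stop on an object; the grip force is fixed at half the most. Time passes only in rows, so rows that do not move let the fingers close. It gives the time, the measured TCP pose, the force, the opening and the grip force at its end, in the units of the state.
- sense(): the state, without advancing time (a new reading comes with each control period).
- vision.camera(name): name is "scene" or "top" or "wrist"; returns a dict with "color" (420x560x3 uint8, red, green, blue), "intrinsics" (3x3 intrinsics, pixels), "rvec" (rotation vector, rad) and "tvec" (3), from world to camera coordinates, as OpenCV has them; the wrist camera has in their place "mount" (4x4, takes a point from camera to tool coordinates, whose origin is the TCP and whose axes are the flange's). Camera axes: x right, y down, z forward; pixel columns grow to the right and rows downward; lengths in m; the calibration is good to about 2 mm. A picture is of the moment at which its call begins: read the wrist's pose just before it. There is no depth.
- workorder.sign_off(): hands the job in; it is judged then, once.
The state is a dict: "time": time; "q": joint angles; "qd": joint speeds; "joint_torque": joint torques, N m; "tool_pos": TCP position; "tool_rot": TCP orientation; "ft_force": force on the tool from outside, world axes, zero at the start; "moment": the same for the moment, N m; "finger_gap": finger opening in m; "finger_force": force on a finger pad.
Only numpy, scipy, OpenCV 4.12 (cv2) and the standard library are available. Lean on these libraries where they do the work, as an engineer would, in place of code of your own. Each camera call takes 0.05 s, during which the arm holds its last target. There are 200 camera calls.

## Working session

There is one attempt and no reset: what is moved stays moved. The work goes in short steps, Python scripts to look and compute and a tool call to move; the robot and the scene stay as the last step left them, time stands still between calls to the robot, and variables do not carry over. Pictures are saved under pics/ and viewed, at most 10 in all, crops included, and the job is handed in when it is done.

Besides the shell and the picture viewer there is one more tool, called after "Emit:" by a JSON object that holds its "op" and its "data". jog_arm: Moves the arm, as the interface text tells. Its arguments: {"type":"object","properties":{"rows":{"type":"array","items":{"type":"array","items":{"type":"number"}}}},"required":["rows"]}

```bash
mkdir -p pics
python3 - <<'E'
from rig import sense,vision
import cv2,numpy as np
s=sense();print(s)
for n in("scene","top"):
    c=vision.camera(n);cv2.imwrite(f"pics/{n}0.png",cv2.resize(c["color"][:,:,::-1],(784,588)))
    print(n,c["intrinsics"],c["rvec"],c["tvec"])
    np.savez(f"pics/{n}0.npz",**c)
E
```

```text
{'time': 0.0, 'q': array([-8.10318913e+01,  2.18405638e+01,  7.43848563e+01,  3.61827603e-04,
        8.38560332e+01, -1.23367686e+01]), 'qd': array([ 0.04698794,  0.05467455, -0.02883559,  0.00437473,  0.2014363 ,
        0.01706781]), 'joint_torque': array([-8.25047755e-04, -4.37930918e+01, -2.24555397e+01,  7.12888897e-02,
        3.52936762e-02, -8.53659731e-05]), 'tool_pos': array([ 0.1997826 , -0.51216617,  0.25714113]), 'tool_rot': array([[ 9.31660583e-01,  3.63329757e-01, -2.15407898e-04],
       [ 3.63329688e-01, -9.31659575e-01,  1.40522721e-03],
       [ 3.09874030e-04, -1.38745889e-03, -9.99998989e-01]]), 'ft_force': array([-0.28166112,  0.20637311, -0.89809187]), 'moment': array([-0.01803655,  0.00971631, -0.03713692]), 'finger_force': 0.0, 'finger_gap': 0.08793861302271234}
scene [[473.51625262   0.         281.53556305]
 [  0.         473.51625262 209.0722438 ]
 [  0.           0.           1.        ]] [ 0.64453802 -2.75737253  0.95874235] [0.53452355 0.13131316 1.17222559]
top [[523.400783     0.         277.59825651]
 [  0.         523.400783   212.91423979]
 [  0.           0.           1.        ]] [ 2.1336887  -2.1443851   0.20206404] [0.16117175 0.529089   1.17270294]
```

View pics/scene0.png

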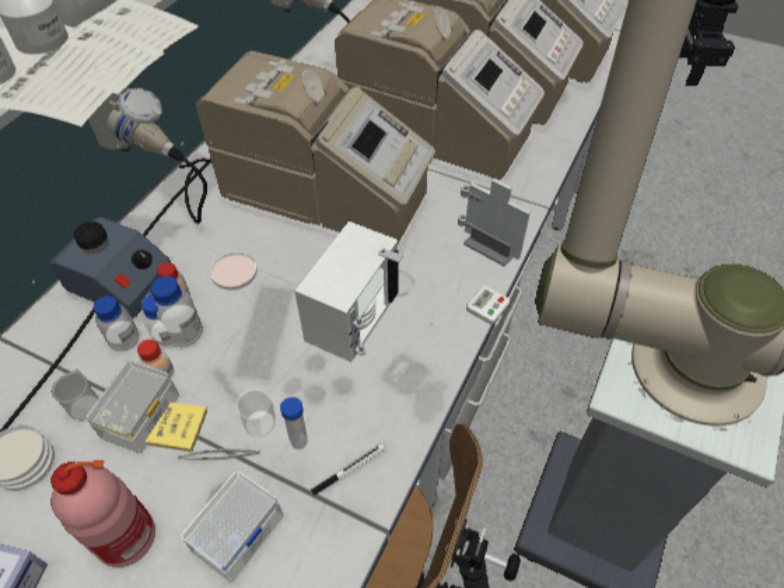

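View pics/top0.png

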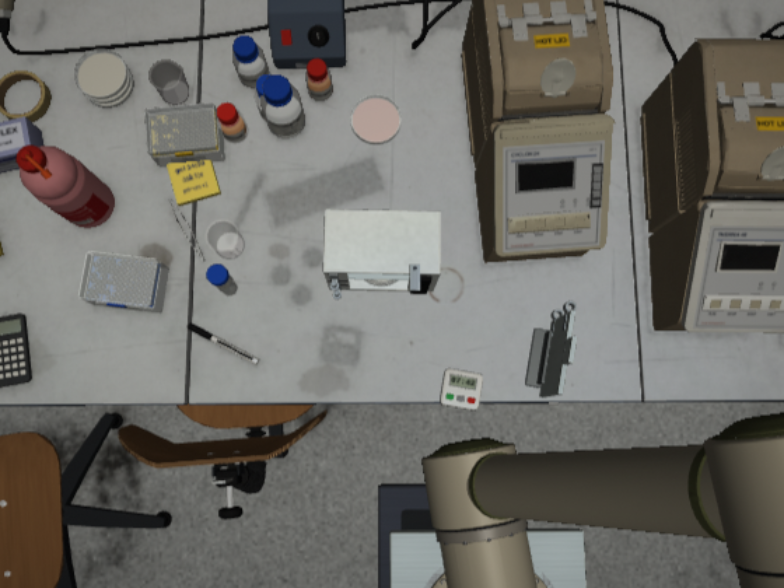

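The scene picture shows the cabinet at about (350,290) and the door in its stand at (495,215). The top picture shows the cabinet top at (325–441, 210–270), the pins at (336,285), the door edge at (555,350) with its knuckles at (565,310), the timer at (462,388), the tube at (218,275) and the beaker at (225,238). I'll enlarge crops next.

Run:
```python
import cv2,numpy as np
t=np.load("pics/top0.npz")["color"][:,:,::-1];s=np.load("pics/scene0.npz")["color"][:,:,::-1]
def cr(im,x,y,w,h,k):return cv2.resize(im[y:y+h,x:x+w],None,fx=k,fy=k,interpolation=cv2.INTER_CUBIC)
a=np.vstack([cr(t,222,140,100,75,4),cr(t,350,207,100,75,4)])
b=np.vstack([cr(s,205,155,100,75,4),cr(s,315,120,100,75,4)])
b2=np.hstack([a,b])
for i in range(0,800,40): cv2.line(b2,(i,0),(i,4),(0,0,255));cv2.line(b2,(0,i),(4,i),(0,0,255))
cv2.imwrite("pics/crop1.png",b2)
```

```text
(no output)
```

View pics/crop1.png

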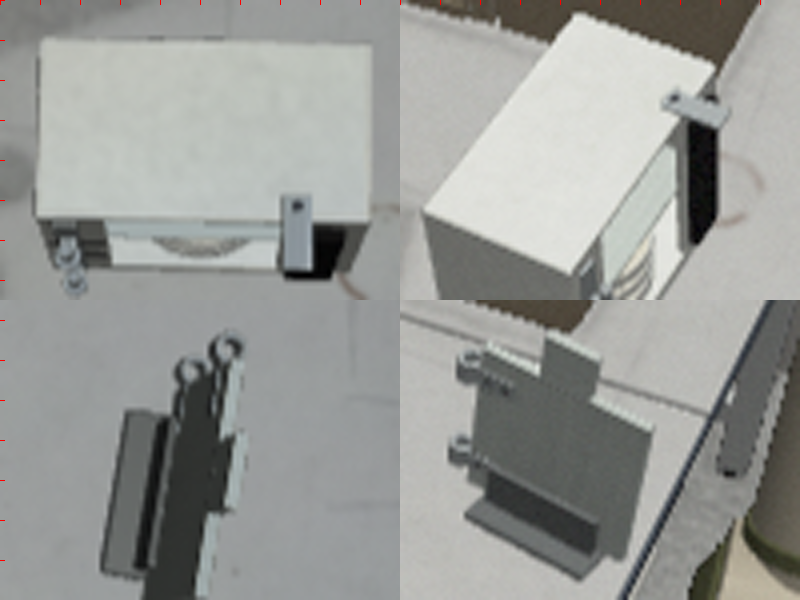

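The cabinet's top face, the two pins at lower left in the top crop, the keeper, and both door knuckles and the tab strip are all clear. Next I'll cast rays from the picked pixels.

```bash
cat > h.py <<'E'
import numpy as np,cv2
class Cam:
    def __init__(s,c):
        s.K=np.array(c["intrinsics"]);s.R=cv2.Rodrigues(np.array(c["rvec"]))[0];s.t=np.array(c["tvec"]).ravel();s.o=-s.R.T@s.t
    def ray(s,p):
        d=s.R.T@np.linalg.solve(s.K,[p[0],p[1],1]);return d/np.linalg.norm(d)
    def plane(s,p,z):
        d=s.ray(p);return s.o+d*(z-s.o[2])/d[2]
    def proj(s,P):
        q=s.K@(s.R@np.asarray(P)+s.t);return q[:2]/q[2]
def tri(a,p,b,q):
    d,e=a.ray(p),b.ray(q);k=np.linalg.lstsq(np.c_[d,-e],b.o-a.o,rcond=None)[0]
    P,Q=a.o+d*k[0],b.o+e*k[1];return (P+Q)/2,np.linalg.norm(P-Q)
def load(n):
    return Cam(np.load(f"pics/{n}.npz"))
E
python3 - <<'E'
from h import *
np.set_printoptions(precision=4,suppress=True)
T,S=load("top0"),load("scene0");print(T.o,S.o)
f=lambda x,y,ox,oy:((x+.5)/4-.5+ox,(y+.5)/4-.5+oy)
tc=lambda x,y:f(x,y,222,140); td=lambda x,y:f(x,y-300,350,207)
sc=lambda x,y:f(x-400,y,205,155); sd=lambda x,y:f(x-400,y-300,315,120)
print("cab BL BR FR FL (top)");
C=[T.plane(tc(*p),.15) for p in[(40,38),(372,45),(371,217),(37,217)]]
for c in C:print(c)
print([np.linalg.norm(C[i]-C[(i+1)%4]) for i in range(4)])
print("tri BL? corners scene FL(571,273) BL(424,211) FR(716,66)")
for n,a,b in[("FL",(37,217),(571,273)),("BL",(40,38),(424,211)),("FR",(371,217),(716,66)),("BR",(372,45),(574,14))]:print(n,tri(T,tc(*a),S,sc(*b)))
print("keeper tip mid",T.plane(tc(298,270),.154),"right stop")
for p in [(75,283),(68,243)]: print("pin",p,T.plane(tc(*p),.126),T.plane(tc(*p),.046))
print("knuckles",T.plane(td(226,348),.121),T.plane(td(190,370),.041))
print("tab ends",T.plane(td(239,432),.173),T.plane(td(230,512),.173))
print("tri tabs",tri(T,td(237,432),S,sd(547,335)),tri(T,td(226,512),S,sd(602,360)))
print("tri knuckle",tri(T,td(226,348),S,sd(471,360)),tri(T,td(190,370),S,sd(463,445)))
print("stand left", [T.plane(td(*p),.008) for p in[(125,410),(103,573)]])
E
```

```text
[0.3218 0.1791 1.2432] [0.1996 0.7962 1.0017]
cab BL BR FR FL (top)
[0.6519 0.2589 0.15  ]
[0.6477 0.0792 0.15  ]
[0.5525 0.0815 0.15  ]
[0.5531 0.2596 0.15  ]
[np.float64(0.17973270216847873), np.float64(0.09521179029642494), np.float64(0.17813078631875445), np.float64(0.09886348675966275)]
tri BL? corners scene FL(571,273) BL(424,211) FR(716,66)
FL (array([0.5536, 0.2598, 0.1465]), np.float64(0.00047705334400916205))
BL (array([0.6518, 0.2588, 0.1472]), np.float64(0.0019478114471576699))
FR (array([0.552 , 0.0808, 0.1458]), np.float64(0.0029167468075380278))
BR (array([0.6503, 0.0789, 0.1444]), np.float64(0.001753034906817677))
keeper tip mid [0.5231 0.1211 0.154 ] right stop
pin (75, 283) [0.5216 0.2405 0.126 ] [0.5359 0.2449 0.046 ]
pin (68, 243) [0.5437 0.2445 0.126 ] [0.5596 0.2491 0.046 ]
knuckles [ 0.5029 -0.1204  0.121 ] [ 0.5029 -0.1201  0.041 ]
tab ends [ 0.4506 -0.1112  0.173 ] [ 0.4093 -0.1045  0.173 ]
tri tabs (array([ 0.4502, -0.1108,  0.1709]), np.float64(0.0013064858512745828)) (array([ 0.4092, -0.1026,  0.1725]), np.float64(0.0002621633555772327))
tri knuckle (array([ 0.5027, -0.121 ,  0.1193]), np.float64(0.00096806509258716)) (array([ 0.5023, -0.121 ,  0.0383]), np.float64(0.0021099500350835183))
stand left [array([ 0.4839, -0.0883,  0.008 ]), array([ 0.3873, -0.0714,  0.008 ])]
```

```bash
cat >> h.py <<'E'
def st():
    from rig import sense
    s=sense();R=s["tool_rot"];print("t",round(s["time"],2),"p",np.round(s["tool_pos"]*1000,1),"yawY",round(float(np.degrees(np.arctan2(R[1,1],R[0,1]))),2),"z",np.round(R[:,2],4),"F",np.round(s["ft_force"],1),"M",np.round(s["moment"],2),"gap",round(s["finger_gap"]*1000,1),"ff",round(s["finger_force"],1),"q",np.round(s["q"],1));return s
def go(p0,yaw,p1):
    "tool-axis shift mm for world move at tool-y yaw deg, tool pointing down"
    a=np.radians(yaw);y=np.array([np.cos(a),np.sin(a),0]);z=np.array([0,0,-1]);x=np.cross(y,z)
    return np.round((np.c_[x,y,z].T@(np.array(p1)-p0))*1000,1)
E
python3 - <<'E'
from h import *
s=st();p=s["tool_pos"]
a=[.30,-.15,.255];b=[.430,-.1075,.255]
print(go(p,-100.3,a),go(a,-100.3,b))
E
```

```text
t 0.1 p [ 199.8 -512.2  257.2] yawY -68.7 z [-2.0e-04  1.3e-03 -1.0e+00] F [0.5 0.4 0.1] M [0.05 0.02 0.02] gap 88.1 ff 0.0 q [-81.   21.8  74.4  -0.   83.9 -12.3]
[  33.9 -374.3    2.2] [120.3 -65.1   0. ]
```

Emit:
{"op": "jog_arm", "data": {"rows": [[0,0,0,0,0,6.32,1],[0,0,0,0,0,6.32,1],[0,0,0,0,0,6.32,1],[0,0,0,0,0,6.32,1],[0,0,0,0,0,6.32,1]]}}

```text
time: 0.52
tool_pos: [0.1998, -0.5123, 0.2574]
tool_rot: [[0.983, -0.184, -0.0], [-0.184, -0.983, 0.001], [-0.0, -0.001, -1.0]]
ft_force: [0.2, -0.3, -0.2]
finger_gap: 0.0881
finger_force: 0.0
```

Emit:
{"op": "jog_arm", "data": {"rows": [[3.4,-37.4,0,0,0,0,1],[3.4,-37.4,0,0,0,0,1],[3.4,-37.4,0,0,0,0,1],[3.4,-37.4,0,0,0,0,1],[3.4,-37.4,0,0,0,0,1]]}}

```text
time: 0.93
tool_pos: [0.25, -0.3296, 0.2574]
tool_rot: [[0.984, -0.179, -0.0], [-0.179, -0.984, 0.001], [-0.0, -0.001, -1.0]]
ft_force: [0.5, -1.3, 0.9]
finger_gap: 0.0879
finger_force: 0.0
```

Emit:
{"op": "jog_arm", "data": {"rows": [[3.4,-37.4,0,0,0,0,1],[3.4,-37.4,0,0,0,0,1],[3.4,-37.4,0,0,0,0,1],[3.4,-37.4,0,0,0,0,1],[3.4,-37.4,0,0,0,0,1]]}}

```text
time: 1.35
tool_pos: [0.2999, -0.1487, 0.2577]
tool_rot: [[0.984, -0.18, 0.0], [-0.18, -0.984, 0.0], [0.0, -0.0, -1.0]]
ft_force: [0.4, -0.9, -0.1]
finger_gap: 0.0881
finger_force: 0.0
```

Emit:
{"op": "jog_arm", "data": {"rows": [[30,-16.3,0,0,0,0,1],[30,-16.3,0,0,0,0,1],[30,-16.3,0,0,0,0,1],[30,-16.3,0,0,0,0,1],[0,0,0,0,0,0,1]]}}

```text
time: 1.77
tool_pos: [0.4335, -0.1063, 0.2572]
tool_rot: [[0.984, -0.176, 0.001], [-0.176, -0.984, 0.001], [0.001, -0.001, -1.0]]
ft_force: [-0.6, -0.1, -0.8]
finger_gap: 0.0883
finger_force: 0.0
```

Run:
```python
from h import *
from rig import vision
s=st();print(go(s["tool_pos"],-100.3,[.430,-.1075,.168]))
c=vision.camera("wrist");print(c["mount"],c["intrinsics"]);cv2.imwrite("pics/w1.png",c["color"][:,:,::-1])
```

```text
t 1.77 p [ 433.5 -106.3  257.2] yawY -100.11 z [ 8.e-04  7.e-04 -1.e+00] F [-0.6 -0.1 -0.8] M [ 0.06  0.01 -0.02] gap 88.3 ff 0.0 q [-29.1  11.4  89.7   0.1  78.9  71. ]
[-3.2  1.8 89.2]
[[-4.74498425e-04 -9.64905855e-01 -2.62595630e-01  6.81231829e-02]
 [ 9.99999859e-01 -5.20414324e-04  1.05304380e-04  3.49218564e-04]
 [-2.38267340e-04 -2.62595543e-01  9.64905966e-01 -1.27175695e-01]
 [ 0.00000000e+00  0.00000000e+00  0.00000000e+00  1.00000000e+00]] [[295.23388118   0.         278.18654164]
 [  0.         295.23388118 209.88917768]
 [  0.           0.           1.        ]]
```

View pics/w1.png

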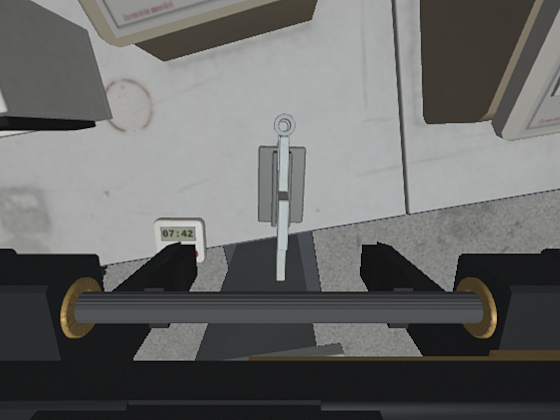

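The wrist picture shows the upper knuckle at (284,125), the near end of the door's top edge at (281,278) and the timer at (180,240). I'll cross-check the grasp pose against the earlier fix.

```bash
cat >> h.py <<'E'
def wrist(s,c):
    M=np.array(c["mount"]);W=np.eye(4);W[:3,:3]=s["tool_rot"];W[:3,3]=s["tool_pos"];X=W@M;w=Cam.__new__(Cam)
    w.K=np.array(c["intrinsics"]);w.R=X[:3,:3].T;w.t=-w.R@X[:3,3];w.o=X[:3,3];return w
E
python3 - <<'E'
from h import *
from rig import vision
s=st();c=vision.camera("wrist");w=wrist(s,c)
im=c["color"].astype(int);print(w.o)
for v in range(130,290,10):
    r=im[v,262:310];print(v,' '.join(f"{int(x.mean())}" for x in r))
for p,z in[((284,125),.121),((281,278),.138),((283,250),.138)]:print(p,w.plane(p,z))
E
```

```text
t 1.82 p [ 431.4 -106.9  257. ] yawY -100.11 z [-9.e-04  7.e-04 -1.e+00] F [-0.3 -0.1 -0.1] M [0.04 0.06 0.04] gap 88.0 ff 0.0 q [-29.2  11.2  89.9   0.   78.9  70.9]
[ 0.49849226 -0.11924956  0.38412296]
130 176 175 174 174 174 174 174 174 173 173 173 174 172 154 132 150 170 170 172 169 171 168 167 170 170 169 169 159 153 169 177 175 175 174 176 176 176 176 176 175 175 176 175 174 174 174 174 174
140 175 173 172 173 173 173 172 173 171 172 171 171 172 169 141 115 139 161 185 183 185 187 189 192 188 157 144 178 176 175 175 174 174 175 175 175 174 175 175 175 175 174 175 176 175 176 176 175
150 125 125 126 126 127 127 126 127 129 119 76 62 64 51 103 161 124 170 192 185 185 187 187 187 189 158 24 43 75 114 135 132 133 132 134 133 133 133 133 134 135 124 100 142 182 175 174 174
160 124 125 124 125 126 126 126 128 122 92 90 113 125 104 98 162 133 180 194 191 188 187 188 191 182 143 108 119 103 98 136 132 131 132 132 132 132 132 132 133 132 103 120 184 177 175 176 176
170 124 123 124 125 125 125 125 127 122 96 94 117 123 100 81 132 152 186 191 189 187 187 190 191 161 103 117 120 95 108 13
[... 1429 characters left out ...]
84 183 183 182 148 38 52 55 55 56 55 56 55 55 55 55 55 55 54 58 71 76 75 75 75 75 75 75 75 75
260 55 55 56 55 56 56 56 55 55 55 56 55 43 93 169 188 183 185 186 184 183 160 89 48 54 56 56 56 56 57 54 55 56 55 56 57 58 55 55 61 75 76 77 76 76 75 76 76
270 54 56 55 56 56 55 56 55 56 55 56 55 45 99 172 184 179 181 186 188 187 149 38 53 57 57 57 57 57 57 56 58 56 56 56 56 57 56 57 56 57 65 76 75 74 75 75 76
280 55 54 54 54 56 55 55 55 54 56 55 55 54 54 52 52 52 51 51 53 53 54 55 56 56 56 56 57 56 56 55 55 57 57 56 55 56 56 54 54 55 53 59 70 76 75 74 75
(284, 125) [ 0.50105075 -0.12469638  0.121     ]
(281, 278) [ 0.36772769 -0.0984341   0.138     ]
(283, 250) [ 0.39479562 -0.10502767  0.138     ]
```

Run:
```python
from h import *
from rig import vision
s=st();c=vision.camera("wrist");w=wrist(s,c)
a,b=w.plane((283.2,142),.138),w.plane((279.7,268),.138);print(a,b,np.degrees(np.arctan2(*(a-b)[1::-1])))
t=[w.plane((282.3,v),.173) for v in(197,212)];print(t)
print(go(s["tool_pos"],-100.1,[.430,-.109,.168]))
```

```text
t 1.87 p [ 430.1 -107.3  257.1] yawY -100.18 z [-1.5e-03  7.0e-04 -1.0e+00] F [-1.3  0.  -0.5] M [ 0.01  0.01 -0.02] gap 88.3 ff 0.0 q [-29.4  11.1  90.   -0.   78.9  70.8]
[ 0.48651523 -0.12192847  0.138     ] [ 0.37647035 -0.09936974  0.138     ] -11.58489250556611
[array([ 0.4494353 , -0.11417483,  0.173     ]), array([ 0.43818921, -0.11219193,  0.173     ])]
[ 0.2  1.7 89.1]
```

Emit:
{"op": "jog_arm", "data": {"rows": [[0,1.7,25,0,0,0.7,1],[0,0,30,0,0,0,1],[0,0,24,0,0,0,1],[0,0,10,0,0,0,1],[0,0,0,0,0,0,1]]}}

```text
time: 2.33
tool_pos: [0.4276, -0.1095, 0.1671]
tool_rot: [[0.981, -0.192, -0.004], [-0.192, -0.981, 0.002], [-0.004, -0.001, -1.0]]
ft_force: [0.2, -0.0, 0.2]
finger_gap: 0.0878
finger_force: 0.0
```

Emit:
{"op": "jog_arm", "data": {"rows": [[0,0,0,0,0,0,0],[0,0,0,0,0,0,-0.5],[0,0,0,0,0,0,-1],[0,0,0,0,0,0,-1],[0,0,0,0,0,0,-1]]}}

```text
time: 2.75
tool_pos: [0.4296, -0.1096, 0.1693]
tool_rot: [[0.982, -0.191, 0.001], [-0.191, -0.982, -0.001], [0.001, 0.0, -1.0]]
ft_force: [0.7, -0.2, -0.4]
finger_gap: 0.0572
finger_force: 0.0
```

Emit:
{"op": "jog_arm", "data": {"rows": [[0,0,0,0,0,0,-1],[0,0,0,0,0,0,-1],[0,0,0,0,0,0,-1],[0,0,0,0,0,0,-1],[0,0,0,0,0,0,-1]]}}

```text
time: 3.17
tool_pos: [0.4295, -0.1095, 0.1687]
tool_rot: [[0.982, -0.191, -0.0], [-0.191, -0.982, 0.0], [-0.0, -0.0, -1.0]]
ft_force: [-1.0, 0.1, -0.4]
finger_gap: 0.0237
finger_force: 0.0
```

```bash
python3 -c "
from h import *
st()"
```

```text
t 3.17 p [ 429.5 -109.5  168.7] yawY -101.0 z [-0.  0. -1.] F [-1.   0.1 -0.4] M [ 0.11 -0.   -0.05] gap 23.7 ff 0.0 q [-29.7  16.8  98.8   0.   64.4  71.3]
```

Emit:
{"op": "jog_arm", "data": {"rows": [[0,0,0,0,0,0,-1],[0,0,0,0,0,0,-1],[0,0,0,0,0,0,-1],[0,0,0,0,0,0,-1],[0,0,0,0,0,0,-1]]}}

```text
time: 3.58
tool_pos: [0.4295, -0.1095, 0.1687]
tool_rot: [[0.982, -0.191, -0.0], [-0.191, -0.982, 0.0], [-0.0, -0.0, -1.0]]
ft_force: [-0.3, -0.2, -0.7]
finger_gap: 0.0077
finger_force: 30.0
```

```bash
python3 -c "
from h import *
st()"
```

```text
t 3.58 p [ 429.5 -109.5  168.7] yawY -101.0 z [-0.e+00  1.e-04 -1.e+00] F [-0.3 -0.2 -0.7] M [ 0.13 -0.05  0.06] gap 7.7 ff 30.0 q [-29.7  16.8  98.8   0.   64.4  71.3]
```

Emit:
{"op": "jog_arm", "data": {"rows": [[0,0,-6,0,0,0,-1],[0,0,-12,0,0,0,-1],[0,0,-16,0,0,0,-1],[0,0,-16,0,0,0,-1],[0,0,-10,0,0,0,-1]]}}

```text
time: 4.0
tool_pos: [0.4296, -0.1095, 0.2303]
tool_rot: [[0.982, -0.191, 0.001], [-0.191, -0.982, -0.001], [0.001, 0.0, -1.0]]
ft_force: [0.3, -0.7, -2.6]
finger_gap: 0.0081
finger_force: 30.0
```

Emit:
{"op": "jog_arm", "data": {"rows": [[0,0,0,0,0,0,-1],[0,0,0,0,0,0,-1],[0,0,0,0,0,0,-1],[0,0,0,0,0,0,-1],[0,0,0,0,0,0,-1]]}}

```text
time: 4.42
tool_pos: [0.4293, -0.1094, 0.2281]
tool_rot: [[0.982, -0.191, -0.001], [-0.191, -0.982, 0.001], [-0.001, -0.0, -1.0]]
ft_force: [-0.2, 0.8, -2.9]
finger_gap: 0.0075
finger_force: 30.0
```

Run:
```python
from h import *
from rig import vision
s=st()
for n in("scene","top"):
    c=vision.camera(n);np.savez(f"pics/{n}1.npz",**c)
c=vision.camera("wrist");np.savez("pics/w2.npz",p=s["tool_pos"],**c)
t=np.load("pics/top1.npz")["color"][:,:,::-1];s=np.load("pics/scene1.npz")["color"][:,:,::-1]
def cr(im,x,y,w,h,k):return cv2.resize(im[y:y+h,x:x+w],None,fx=k,fy=k,interpolation=cv2.INTER_CUBIC)
w=c["color"][:,:,::-1]
a=np.vstack([cr(t,230,185,50,37,8),cr(t,370,190,100,75,4)]);a=a[:596]
b=np.vstack([cr(s,240,215,50,37,8),cr(s,315,100,100,75,4)])[:596]
cv2.imwrite("pics/crop2.png",np.hstack([a,b]))
```

```text
t 4.42 p [ 429.3 -109.4  228.1] yawY -101.0 z [-1.3e-03  7.0e-04 -1.0e+00] F [-0.2  0.8 -2.9] M [-0.03  0.06  0.05] gap 7.5 ff 30.0 q [-29.7  12.7  93.1  -0.   74.2  71.3]
```

View pics/crop2.png

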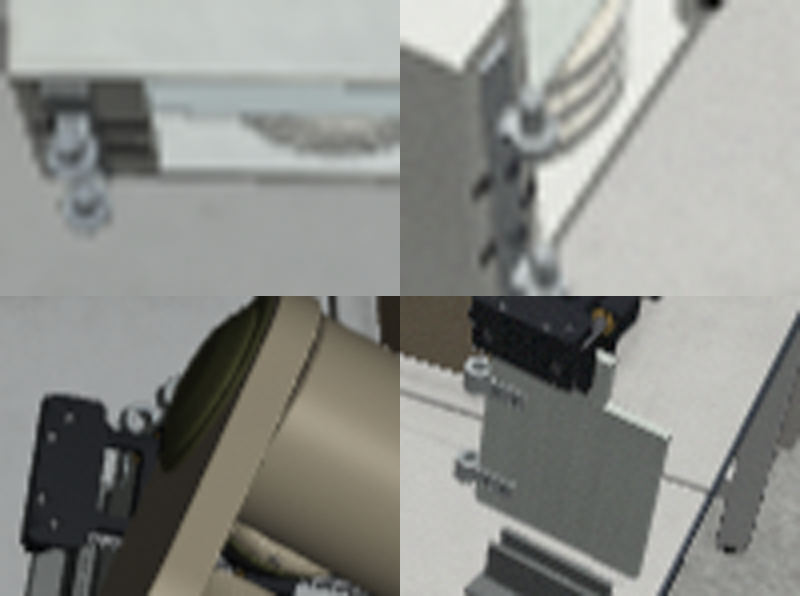

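The door is lifted clear and hangs upright. In the crops the pin tips are at about (72,143) and (87,203) in the top view, and at about (533,97) and (545,258) in the scene view. I'll triangulate those, and fit the cabinet in the top view.

Run:
```python
from h import *
np.set_printoptions(precision=4,suppress=True)
T,S=load("top0"),load("scene0")
g=lambda x,y,ox,oy:((x+.5)/8-.5+ox,(y+.5)/8-.5+oy)
ut,lt=g(72,143,230,185),g(87,203,230,185);us,ls=g(133,97,240,215),g(145,258,240,215)
print("U",tri(T,ut,S,us),T.plane(ut,.126),S.plane(us,.126));print("L",tri(T,lt,S,ls),T.plane(lt,.046),S.plane(ls,.046))
# cabinet top face by mask in top view
im=np.load("pics/top0.npz")["color"];g_=cv2.GaussianBlur(im,(3,3),0)
m=((g_.min(2)>203)).astype(np.uint8);n,l,stt,ce=cv2.connectedComponentsWithStats(m);k=l[165,270];print(stt[k])
h=max(cv2.findContours((l==k).astype(np.uint8),0,1)[0],key=cv2.contourArea)[:,0].astype(float)
P=np.array([T.plane(q,.15) for q in h])[:,:2].astype(np.float32)
r=cv2.minAreaRect(P*1000);print(r)
# knuckle in wrist pic now
```

```text
U (array([0.54  , 0.2448, 0.1217]), np.float64(0.00014409710221661415)) [0.5391 0.2446 0.126 ] [0.5384 0.2475 0.126 ]
L (array([0.5388, 0.2454, 0.0398]), np.float64(0.0016646961022952506)) [0.5369 0.2448 0.046 ] [0.5375 0.249  0.046 ]
[     0      0    560    420 235200]
((546.80126953125, 145.22244262695312), (915.5606079101562, 1275.797607421875), 0.20800460875034332)
```

Run:
```python
from h import *
s=st();print(go(s["tool_pos"],-101,[.424,.2596,.213]))
```

```text
t 4.57 p [ 429.4 -109.4  228.4] yawY -101.0 z [-7.e-04  4.e-04 -1.e+00] F [-0.5 -0.3 -2.3] M [0.03 0.06 0.02] gap 7.9 ff 30.0 q [-29.7  12.7  93.1   0.   74.2  71.3]
[ -75.8 -361.2   15.4]
```

Emit:
{"op": "jog_arm", "data": {"rows": [[-3,-14,0,0,0,0,-1],[-5.4,-26,1,0,0,0,-1],[-5.4,-26,1,0,0,0,-1],[-5.4,-26,1,0,0,0,-1],[-5.4,-26,1,0,0,0,-1]]}}

```text
time: 4.98
tool_pos: [0.4277, 0.0122, 0.2246]
tool_rot: [[0.982, -0.191, -0.0], [-0.191, -0.982, 0.0], [-0.0, -0.0, -1.0]]
ft_force: [-0.2, 0.4, -2.4]
finger_gap: 0.0077
finger_force: 30.0
```

Emit:
{"op": "jog_arm", "data": {"rows": [[-5.4,-26,1,0,0,0,-1],[-5.4,-26,1,0,0,0,-1],[-5.4,-26,1,0,0,0,-1],[-5.4,-26,1,0,0,0,-1],[-5.4,-26,1,0,0,0,-1]]}}

```text
time: 5.4
tool_pos: [0.426, 0.1451, 0.2196]
tool_rot: [[0.982, -0.191, -0.0], [-0.191, -0.982, 0.0], [-0.0, -0.0, -1.0]]
ft_force: [-0.2, -0.4, -3.0]
finger_gap: 0.0078
finger_force: 30.0
```

Emit:
{"op": "jog_arm", "data": {"rows": [[-5.4,-26,2,0,0,0,-1],[-5.4,-26,2,0,0,0,-1],[-5.4,-26,2,0,0,0,-1],[-4,-20,0.4,0,0,0,-1],[-2,-15,0,0,0,0,-1]]}}

```text
time: 5.82
tool_pos: [0.4255, 0.2607, 0.213]
tool_rot: [[0.982, -0.189, -0.001], [-0.189, -0.982, 0.0], [-0.001, 0.0, -1.0]]
ft_force: [-0.5, 0.1, -1.6]
finger_gap: 0.0079
finger_force: 30.0
```

Emit:
{"op": "jog_arm", "data": {"rows": [[0,0,0,0,0,0,-1],[0,0,0,0,0,0,-1],[0,0,0,0,0,0,-1]]}}

```text
time: 6.07
tool_pos: [0.4259, 0.2585, 0.2132]
tool_rot: [[0.982, -0.191, -0.001], [-0.191, -0.982, -0.0], [-0.0, 0.001, -1.0]]
ft_force: [-0.1, -0.1, -3.0]
finger_gap: 0.0079
finger_force: 30.0
```

Run:
```python
from h import *
from rig import vision
s=st()
c=vision.camera("wrist");np.savez("pics/w3.npz",p=s["tool_pos"],Rt=s["tool_rot"],**c)
w=c["color"][:,:,::-1]
for n in("scene","top"):
    d=vision.camera(n);np.savez(f"pics/{n}2.npz",**d)
cv2.imwrite("pics/w3.png",cv2.resize(w[40:190,190:390],None,fx=4,fy=4,interpolation=cv2.INTER_CUBIC))
```

```text
t 6.07 p [425.9 258.5 213.2] yawY -101.0 z [-5.e-04 -4.e-04 -1.e+00] F [-0.1 -0.1 -3. ] M [0.05 0.04 0.02] gap 7.9 ff 30.0 q [ 17.6  18.9  86.7  -0.   74.4 118.6]
```

View pics/w3.png

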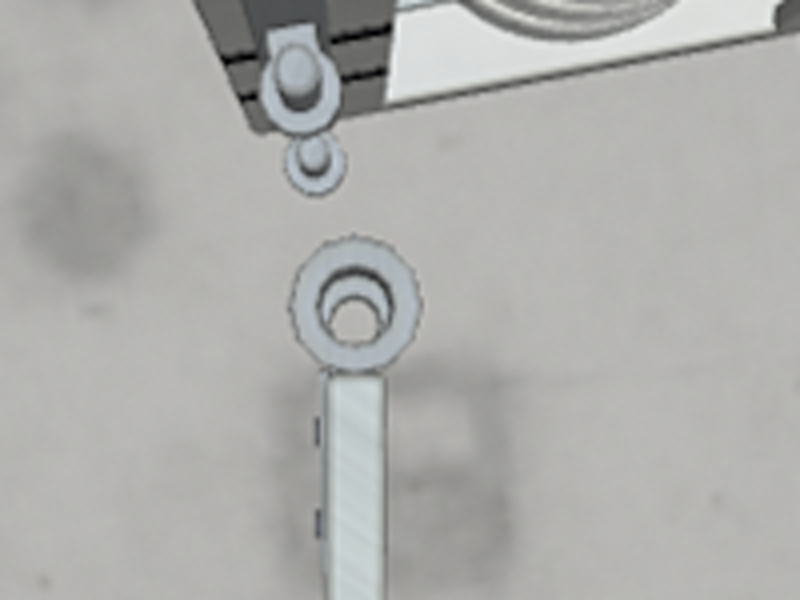

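The wrist crop shows the upper pin tip at (296,66) with its shoulder at (300,95), the lower tip at (314,150) with its shoulder at (316,165), and the upper knuckle's top ring at (356,304).

Run:
```python
from h import *
np.set_printoptions(precision=4,suppress=True)
z=np.load("pics/w3.npz");w=wrist(dict(tool_rot=z["Rt"],tool_pos=z["p"]),z)
f=lambda x,y:((x+.5)/4-.5+190,(y+.5)/4-.5+40)
for n,p,h in[("Utip",(296,66),.126),("Ush",(300,95),.110),("Ltip",(314,151),.046),("Lsh",(316,165),.030),("ring",(356,304),.1655),("boreTop",(356,304),.1655),("boreBot",(355,322),.1475),("ringL",(290,304),.1655),("ringR",(421,304),.1655),("leafend1",(355,400),.1905-.0375),("leafend2",(358,590),.153)]:
    print(n,w.plane(f(*p),h))
# knuckle & pins in top/scene now, pre-projected
```

```text
Utip [0.5403 0.2455 0.126 ]
Ush [0.5391 0.2458 0.11  ]
Ltip [0.5398 0.2452 0.046 ]
Lsh [0.5392 0.2454 0.03  ]
ring [0.5001 0.2434 0.1655]
boreTop [0.5001 0.2434 0.1655]
boreBot [0.4982 0.2438 0.1475]
ringL [0.5018 0.2525 0.1655]
ringR [0.4983 0.2344 0.1655]
leafend1 [0.4867 0.2461 0.153 ]
leafend2 [0.4574 0.2513 0.153 ]
```

Emit:
{"op": "jog_arm", "data": {"rows": [[8,-2,0,0,0,0,-1],[12,-3,0,0,0,0,-1],[10,-2.5,0,0,0,0,-1],[6,-1.5,0,0,0,0,-1],[3,-0.5,0,0,0,0,-1]]}}

```text
time: 6.63
tool_pos: [0.4671, 0.2607, 0.2131]
tool_rot: [[0.982, -0.191, -0.0], [-0.191, -0.982, -0.0], [-0.0, 0.0, -1.0]]
ft_force: [-1.4, -0.3, -1.6]
finger_gap: 0.0078
finger_force: 30.0
```

Emit:
{"op": "jog_arm", "data": {"rows": [[0,0,0,0,0,0,-1],[0,0,0,0,0,0,-1],[0,0,0,0,0,0,-1],[0,0,0,0,0,0,-1]]}}

```text
time: 6.97
tool_pos: [0.4657, 0.2609, 0.2135]
tool_rot: [[0.982, -0.191, 0.0], [-0.191, -0.982, 0.0], [0.0, -0.0, -1.0]]
ft_force: [0.6, 0.1, -2.3]
finger_gap: 0.0076
finger_force: 30.0
```

Run:
```python
from h import *
from rig import vision
s=st()
c=vision.camera("wrist");np.savez("pics/w4.npz",p=s["tool_pos"],Rt=s["tool_rot"],**c)
w=c["color"][:,:,::-1]
a=cv2.resize(w[80:160,240:320],None,fx=6,fy=6,interpolation=cv2.INTER_CUBIC)
d=vision.camera("scene")["color"][:,:,::-1];cv2.imwrite("pics/s4f.png",d)
b=cv2.resize(d[170:270,220:270],None,fx=4.8,fy=4.8,interpolation=cv2.INTER_CUBIC)
cv2.imwrite("pics/w4.png",np.hstack([a,b]))
```

```text
t 6.97 p [465.7 260.9 213.5] yawY -100.99 z [ 1.e-04  0.e+00 -1.e+00] F [ 0.6  0.1 -2.3] M [ 0.01  0.04 -0.04] gap 7.6 ff 30.0 q [ 16.5  22.3  81.3  -0.   76.4 117.5]
```

View pics/w4.png

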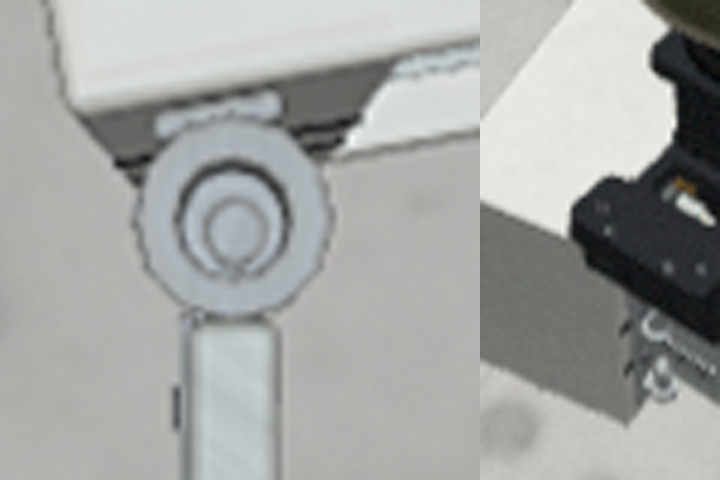

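Through the bore the pin tip shows at (236,230), with the ring centre at (234,219). I'll work out the residual offset.

Run:
```python
from h import *
np.set_printoptions(precision=4,suppress=True)
z=np.load("pics/w4.npz");w=wrist(dict(tool_rot=z["Rt"],tool_pos=z["p"]),z)
f=lambda x,y:((x+.5)/6-.5+240,(y+.5)/6-.5+80)
r=w.plane(f(234,219),.166);t=w.plane(f(236,230),.126);print(r,t,w.plane(f(136,219),.166)-w.plane(f(332,219),.166))
d=t-r;print("world",d*1000,"tool",go(r,-101,t))
a=(w.proj(np.r_[r[:2],.126])-np.array([240,80])+.5)*6-.5;print(a)
b=(w.proj(np.r_[r[:2],.148])-np.array([240,80])+.5)*6-.5;print("bore bottom exp",b)
```

```text
[0.5397 0.2459 0.166 ] [0.5401 0.2456 0.126 ] [0.0035 0.0181 0.    ]
world [  0.4026  -0.3748 -40.    ] tool [ 0.5  0.3 40. ]
[233.4854 234.2179]
bore bottom exp [233.7417 226.6383]
```

Emit:
{"op": "jog_arm", "data": {"rows": [[0.3,0.2,4,0,0,0,-1],[0,0,6,0,0,0,-1],[0,0,5,0,0,0,-1],[0,0,3,0,0,0,-1],[0,0,0,0,0,0,-1]]}}

```text
time: 7.48
tool_pos: [0.466, 0.2605, 0.1943]
tool_rot: [[0.982, -0.191, -0.002], [-0.191, -0.982, -0.001], [-0.002, 0.001, -1.0]]
ft_force: [-0.3, 0.2, -2.5]
finger_gap: 0.0078
finger_force: 30.0
```

Emit:
{"op": "jog_arm", "data": {"rows": [[0,0,1,0,0,0,-1],[0,0,1,0,0,0,-1],[0,0,1,0,0,0,-1],[0,0,1,0,0,0,-1],[0,0,0,0,0,0,-1]]}}

```text
time: 7.9
tool_pos: [0.4663, 0.2606, 0.1912]
tool_rot: [[0.982, -0.191, -0.0], [-0.191, -0.982, -0.0], [-0.0, 0.0, -1.0]]
ft_force: [-0.1, -0.6, -3.2]
finger_gap: 0.0079
finger_force: 30.0
```

Emit:
{"op": "jog_arm", "data": {"rows": [[0,0,0.8,0,0,0,-1],[0,0,0.8,0,0,0,-1],[0,0,0.4,0,0,0,-1],[0,0,0,0,0,0,-1]]}}

```text
time: 8.23
tool_pos: [0.4663, 0.2606, 0.1893]
tool_rot: [[0.982, -0.191, -0.0], [-0.191, -0.982, -0.0], [-0.0, 0.0, -1.0]]
ft_force: [-0.6, 0.1, -1.9]
finger_gap: 0.0077
finger_force: 30.0
```

Emit:
{"op": "jog_arm", "data": {"rows": [[0,0,1,0,0,0,-1],[0,0,1,0,0,0,-1],[0,0,1,0,0,0,-1],[0,0,0,0,0,0,-1]]}}

```text
time: 8.57
tool_pos: [0.4662, 0.2606, 0.1861]
tool_rot: [[0.982, -0.191, -0.0], [-0.191, -0.982, -0.0], [-0.0, 0.0, -1.0]]
ft_force: [0.9, 0.3, -2.8]
finger_gap: 0.0078
finger_force: 30.0
```

Emit:
{"op": "jog_arm", "data": {"rows": [[0,0,1,0,0,0,-1],[0,0,1,0,0,0,-1],[0,0,1,0,0,0,-1],[0,0,1,0,0,0,-1],[0,0,0,0,0,0,-1]]}}

```text
time: 8.98
tool_pos: [0.4662, 0.2606, 0.1821]
tool_rot: [[0.982, -0.191, -0.0], [-0.191, -0.982, -0.0], [-0.0, 0.0, -1.0]]
ft_force: [-0.6, 0.3, -3.3]
finger_gap: 0.0077
finger_force: 30.0
```

Emit:
{"op": "jog_arm", "data": {"rows": [[0,0,1,0,0,0,-1],[0,0,1,0,0,0,-1],[0,0,0.5,0,0,0,-1],[0,0,0.5,0,0,0,-1],[0,0,0,0,0,0,-1]]}}

```text
time: 9.4
tool_pos: [0.4663, 0.2606, 0.1792]
tool_rot: [[0.982, -0.191, -0.0], [-0.191, -0.982, -0.0], [-0.0, 0.0, -1.0]]
ft_force: [0.3, 0.4, -2.2]
finger_gap: 0.0081
finger_force: 30.0
```

Emit:
{"op": "jog_arm", "data": {"rows": [[0,0,0.5,0,0,0,-1],[0,0,0.5,0,0,0,-1],[0,0,0.5,0,0,0,-1],[0,0,0,0,0,0,-1]]}}

```text
time: 9.73
tool_pos: [0.4663, 0.2606, 0.1778]
tool_rot: [[0.982, -0.191, -0.0], [-0.191, -0.982, 0.0], [-0.0, 0.0, -1.0]]
ft_force: [0.6, 0.3, -1.9]
finger_gap: 0.0078
finger_force: 30.0
```

Emit:
{"op": "jog_arm", "data": {"rows": [[0,0,0.4,0,0,0,-1],[0,0,0.4,0,0,0,-1],[0,0,0.4,0,0,0,-1],[0,0,0,0,0,0,-1]]}}

```text
time: 10.07
tool_pos: [0.4663, 0.2606, 0.1766]
tool_rot: [[0.982, -0.191, -0.0], [-0.191, -0.982, -0.0], [-0.0, 0.0, -1.0]]
ft_force: [-0.1, 0.9, -3.2]
finger_gap: 0.0078
finger_force: 30.0
```

Emit:
{"op": "jog_arm", "data": {"rows": [[0,0,0.3,0,0,0,-1],[0,0,0.3,0,0,0,-1],[0,0,0,0,0,0,-1]]}}

```text
time: 10.32
tool_pos: [0.4663, 0.2606, 0.176]
tool_rot: [[0.982, -0.191, -0.0], [-0.191, -0.982, 0.0], [-0.0, 0.0, -1.0]]
ft_force: [-0.4, 0.4, -3.0]
finger_gap: 0.0076
finger_force: 30.0
```

Emit:
{"op": "jog_arm", "data": {"rows": [[0,0,0.3,0,0,0,-1],[0,0,0.3,0,0,0,-1],[0,0,0,0,0,0,-1]]}}

```text
time: 10.57
tool_pos: [0.4663, 0.2606, 0.1756]
tool_rot: [[0.982, -0.191, 0.0], [-0.191, -0.982, 0.0], [0.0, -0.0, -1.0]]
ft_force: [-1.9, -0.4, -1.4]
finger_gap: 0.0074
finger_force: 30.0
```

Emit:
{"op": "jog_arm", "data": {"rows": [[0,0,0.3,0,0,0,-1],[0,0,0,0,0,0,-1]]}}

```text
time: 10.73
tool_pos: [0.4663, 0.2607, 0.1756]
tool_rot: [[0.982, -0.191, 0.0], [-0.191, -0.982, 0.0], [0.0, -0.0, -1.0]]
ft_force: [-2.8, -0.3, 3.5]
finger_gap: 0.0076
finger_force: 30.0
```

```bash
python3 -c "
from h import *
st()"
```

```text
t 10.73 p [466.3 260.7 175.6] yawY -100.99 z [ 4.e-04  3.e-04 -1.e+00] F [-2.8 -0.3  3.5] M [ 0.08  0.4  -0.02] gap 7.6 ff 30.0 q [ 16.5  24.5  84.5   0.   70.9 117.5]
```

Emit:
{"op": "jog_arm", "data": {"rows": [[0,0,-0.6,0,0,0,-1],[0.2,6.6,0,0,0,-5,-1],[0.2,6.6,0,0,0,-5,-1],[0.2,6.6,0,0,0,-5,-1],[0,0,0,0,0,0,-1]]}}

```text
time: 11.15
tool_pos: [0.465, 0.2402, 0.1756]
tool_rot: [[0.997, 0.072, 0.0], [0.072, -0.997, -0.0], [0.0, 0.0, -1.0]]
ft_force: [-0.4, -0.2, -1.6]
finger_gap: 0.0079
finger_force: 30.0
```

```bash
python3 -c "
from h import *
st()"
```

```text
t 11.15 p [465.  240.2 175.6] yawY -85.86 z [ 1.e-04 -3.e-04 -1.e+00] F [-0.4 -0.2 -1.6] M [ 0.05 -0.04 -0.  ] gap 7.9 ff 30.0 q [ 14.3  23.6  86.2  -0.   70.2 100.2]
```

Emit:
{"op": "jog_arm", "data": {"rows": [[0.2,6.3,0,0,0,-5,-1],[0.2,6.5,0,0,0,-5,-1],[0.2,6.5,0,0,0,-5,-1],[0,0,0,0,0,0,-1]]}}

```text
time: 11.48
tool_pos: [0.4688, 0.2215, 0.1756]
tool_rot: [[0.946, 0.325, 0.0], [0.325, -0.946, -0.0], [0.0, 0.0, -1.0]]
ft_force: [0.3, -0.1, -2.4]
finger_gap: 0.008
finger_force: 30.0
```

Emit:
{"op": "jog_arm", "data": {"rows": [[0.2,6.6,0,0,0,-5,-1],[0.2,6.6,0,0,0,-5,-1],[0.2,6.6,0,0,0,-5,-1],[0,0,0,0,0,0,-1]]}}

```text
time: 11.82
tool_pos: [0.4775, 0.2039, 0.1756]
tool_rot: [[0.83, 0.558, 0.0], [0.558, -0.83, -0.0], [0.0, 0.0, -1.0]]
ft_force: [-0.7, -0.3, -2.1]
finger_gap: 0.0077
finger_force: 30.0
```

```bash
cat >> h.py <<'E'
def pin(s):
    print("pin est",np.round((s["tool_pos"]+s["tool_rot"]@[.0757,.0007,0])*1000,1))
E
python3 -c "
from h import *
pin(st())"
```

```text
t 11.82 p [477.5 203.9 175.6] yawY -56.12 z [ 2.e-04 -1.e-04 -1.e+00] F [-0.7 -0.3 -2.1] M [ 0.03 -0.02  0.  ] gap 7.7 ff 30.0 q [10.  23.2 86.9 -0.  69.9 66.2]
pin est [540.8 245.5 175.6]
```

Emit:
{"op": "jog_arm", "data": {"rows": [[0.2,6.6,0,0,0,-5,-1],[0.2,6.6,0,0,0,-5,-1],[0.2,6.6,0,0,0,-5,-1],[0.2,6.6,0,0,0,-5,-1],[0,0,0,0,0,0,-1]]}}

```text
time: 12.23
tool_pos: [0.4956, 0.185, 0.1756]
tool_rot: [[0.59, 0.807, 0.0], [0.807, -0.59, -0.0], [0.0, 0.0, -1.0]]
ft_force: [-0.8, 0.2, -2.1]
finger_gap: 0.0074
finger_force: 30.0
```

Emit:
{"op": "jog_arm", "data": {"rows": [[0.2,6.6,0,0,0,-5,-1],[0.2,6.6,0,0,0,-5,-1],[0.2,6.6,0,0,0,-5,-1],[0,0,0,0,0,0,-1]]}}

```text
time: 12.57
tool_pos: [0.5127, 0.1756, 0.1756]
tool_rot: [[0.362, 0.932, 0.0], [0.932, -0.362, 0.0], [0.0, 0.0, -1.0]]
ft_force: [-1.3, -0.1, -1.8]
finger_gap: 0.0078
finger_force: 30.0
```

```bash
python3 -c "
from h import *
pin(st())"
```

```text
t 12.57 p [512.7 175.6 175.6] yawY -21.2 z [ 0.e+00  1.e-04 -1.e+00] F [-1.3 -0.1 -1.8] M [0.08 0.04 0.11] gap 7.8 ff 30.0 q [ 6.4 25.3 83.3  0.  71.5 27.6]
pin est [540.7 245.9 175.6]
```

Emit:
{"op": "jog_arm", "data": {"rows": [[0.2,6.6,0,0,0,-5,-1],[0.2,6.6,0,0,0,-5,-1],[0.1,4,0,0,0,-3,-1],[0,0,0,0,0,0,-1]]}}

```text
time: 12.9
tool_pos: [0.5289, 0.1713, 0.1756]
tool_rot: [[0.144, 0.99, -0.0], [0.99, -0.144, 0.0], [0.0, -0.0, -1.0]]
ft_force: [-0.1, 0.1, -1.9]
finger_gap: 0.0075
finger_force: 30.0
```

Emit:
{"op": "jog_arm", "data": {"rows": [[0,2.6,0,0,0,-2,-1],[0,2.6,0,0,0,-2,-1],[0,0,0,0,0,0,-1]]}}

```text
time: 13.15
tool_pos: [0.5337, 0.1707, 0.1757]
tool_rot: [[0.075, 0.997, -0.0], [0.997, -0.075, 0.0], [0.0, -0.0, -1.0]]
ft_force: [-0.5, 1.2, -2.3]
finger_gap: 0.0079
finger_force: 30.0
```

```bash
python3 -c "
from h import *
pin(st())"
```

```text
t 13.15 p [533.7 170.7 175.7] yawY -4.29 z [-2.e-04  1.e-04 -1.e+00] F [-0.5  1.2 -2.3] M [ 0.02 -0.06 -0.  ] gap 7.9 ff 30.0 q [ 5.6 26.9 80.3  0.  72.8  9.9]
pin est [540.1 246.1 175.7]
```

Emit:
{"op": "jog_arm", "data": {"rows": [[0,1.5,0,0,0,-1,-1],[0,1.5,0,0,0,-1,-1],[0,0,0,0,0,0,-1]]}}

```text
time: 13.4
tool_pos: [0.537, 0.1702, 0.1757]
tool_rot: [[0.036, 0.999, -0.0], [0.999, -0.036, 0.0], [0.0, -0.0, -1.0]]
ft_force: [0.1, -1.2, -3.0]
finger_gap: 0.0075
finger_force: 30.0
```

Emit:
{"op": "jog_arm", "data": {"rows": [[0,1.3,0,0,0,-1,-1],[0,1.3,0,0,0,-1,-1],[0,0,0,0,0,0,-1]]}}

```text
time: 13.65
tool_pos: [0.5394, 0.17, 0.1757]
tool_rot: [[-0.001, 1.0, -0.001], [1.0, 0.001, 0.0], [0.0, -0.001, -1.0]]
ft_force: [-1.9, 0.8, -0.8]
finger_gap: 0.0074
finger_force: 30.0
```

```bash
python3 -c "
from h import *
pin(st())"
```

```text
t 13.65 p [539.4 170.  175.7] yawY 0.03 z [-1.e-03  1.e-04 -1.e+00] F [-1.9  0.8 -0.8] M [-0.01  0.24 -0.16] gap 7.4 ff 30.0 q [ 5.5 27.4 79.4  0.  73.2  5.5]
pin est [540.1 245.7 175.7]
```

Emit:
{"op": "jog_arm", "data": {"rows": [[0,1.3,0.2,0,0,-1,-1],[0,0.6,0.2,0,0,-0.5,-1],[0,0,0,0,0,0,-1]]}}

```text
time: 13.9
tool_pos: [0.541, 0.1699, 0.1756]
tool_rot: [[-0.027, 1.0, -0.001], [1.0, 0.027, -0.0], [-0.0, -0.001, -1.0]]
ft_force: [-5.1, -1.5, 1.5]
finger_gap: 0.008
finger_force: 30.1
```

Emit:
{"op": "jog_arm", "data": {"rows": [[0,0,0,0,0,0,-0.3],[0,0,0,0,0,0,-0.3],[0,0,0,0,0,0,-0.3],[0,0,0,0,0,0,-0.3],[0,0,0,0,0,0,-0.3]]}}

```text
time: 14.32
tool_pos: [0.5417, 0.17, 0.1754]
tool_rot: [[-0.026, 1.0, 0.001], [1.0, 0.026, 0.0], [-0.0, 0.001, -1.0]]
ft_force: [-0.1, -0.1, -0.1]
finger_gap: 0.0308
finger_force: 0.0
```

```bash
python3 -c "
from h import *
pin(st())"
```

```text
t 14.32 p [541.7 170.  175.4] yawY 1.51 z [ 5.e-04  0.e+00 -1.e+00] F [-0.1 -0.1 -0.1] M [-0.01 -0.05  0.  ] gap 30.8 ff 0.0 q [ 5.5 27.6 79.1 -0.  73.3  4. ]
pin est [540.4 245.7 175.4]
```

Released. I'll raise the hand and look.

Emit:
{"op": "jog_arm", "data": {"rows": [[0,0,-5,0,0,0,-0.3],[0,0,-15,0,0,0,-0.3],[0,0,-25,0,0,0,-0.3],[0,0,-30,0,0,0,-0.3],[0,0,-15,0,0,0,-0.3]]}}

```text
time: 14.73
tool_pos: [0.5421, 0.1701, 0.2691]
tool_rot: [[-0.026, 1.0, 0.005], [1.0, 0.026, 0.0], [0.0, 0.005, -1.0]]
ft_force: [0.2, 0.8, 0.4]
finger_gap: 0.0308
finger_force: 0.0
```

Emit:
{"op": "jog_arm", "data": {"rows": [[-10,-25,0,0,0,0,-0.3],[-10,-30,0,0,0,0,-0.3],[0,-30,0,0,0,0,-0.3],[0,-25,0,0,0,0,-0.3],[0,0,0,0,0,0,-0.3]]}}

```text
time: 15.15
tool_pos: [0.4286, 0.1472, 0.2662]
tool_rot: [[-0.027, 1.0, -0.0], [1.0, 0.027, 0.0], [0.0, -0.0, -1.0]]
ft_force: [0.4, -0.5, 0.5]
finger_gap: 0.0311
finger_force: 0.0
```

Emit:
{"op": "jog_arm", "data": {"rows": [[0,0,0,0,0,0,-0.3],[0,0,0,0,0,0,-0.3],[0,0,0,0,0,0,-0.3]]}}

```text
time: 15.4
tool_pos: [0.4331, 0.1471, 0.2654]
tool_rot: [[-0.026, 1.0, 0.001], [1.0, 0.026, 0.0], [0.0, 0.001, -1.0]]
ft_force: [1.0, 0.5, -0.2]
finger_gap: 0.031
finger_force: 0.0
```

Run:
```python
from h import *
from rig import vision
s=st()
t=vision.camera("top")["color"][:,:,::-1];q=vision.camera("scene")["color"][:,:,::-1]
def cr(im,x,y,w,h,k):return cv2.resize(im[y:y+h,x:x+w],None,fx=k,fy=k,interpolation=cv2.INTER_CUBIC)
cv2.imwrite("pics/end.png",np.hstack([cr(t,222,140,100,100,4),cr(q,205,155,100,100,4)]))
```

```text
t 15.4 p [433.1 147.1 265.4] yawY 1.49 z [ 5.e-04  0.e+00 -1.e+00] F [ 1.   0.5 -0.2] M [ 0.01 -0.17 -0.01] gap 31.0 ff 0.0 q [ 3.9 12.1 87.3 -0.  80.6  2.4]
```

View pics/end.png

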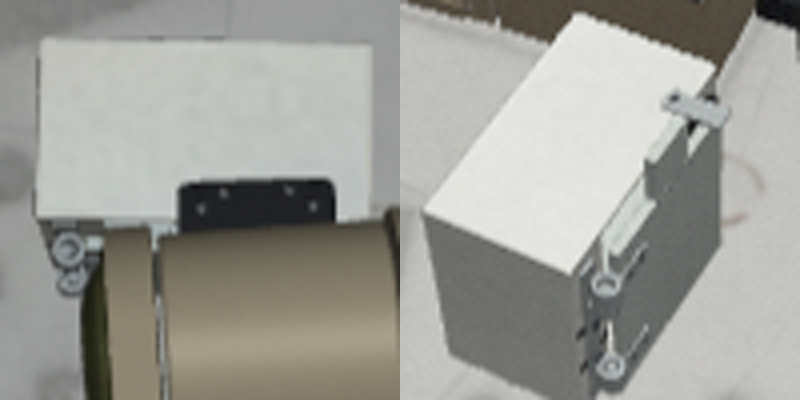

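The door hangs on both pins with its knuckles at (605,285) and (612,365). It lies flush along the cabinet front under the keeper, and the hand is clear.

```bash
python3 -c "
from rig import workorder
print(workorder.sign_off())"
```

```text
the job is handed in; nothing more can be done
None
```

The door is seated on both hinge pins, swung shut against the stop strip and released. The job was handed in after about 15.5 s of the 72 s allowed, but the sign-off gave no verdict back.

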